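# Set out the coffee board

### The job

Set out the coffee board, in this order: stand the large canister on the round cork coaster, then the medium canister on the square one, then the steel milk jug on the bare wood midway between the two coasters, and last put the flat tin on the lid of the medium canister. Centre each thing on its place, upright and let go, setting it down rather than dropping it. Leave the small canister, the pepper mill and the little mug where they stand.

Things in the scene. Friction and masses are not known exactly. Their poses are not given: they have to be found in the camera images.
- board: Oak serving board lying fixed on the counter, 110 x 360 mm, 15 mm thick. Origin at the centre of its underside; x across its width, y along its length, z up. The two coasters lie on it, centred 130 mm either side of its centre along y (which at which end varies); the board's centre, bare wood midway between them, is the jug's place, its surface 15 mm above the origin.
- coaster_round: Round cork coaster, 92 mm across and 4 mm thick, lying fixed near one end of the board. Origin at the centre of its underside (15 mm above the counter), z up; its top is 4 mm above the origin.
- coaster_square: Square cork coaster, 92 x 92 mm and 4 mm thick, lying fixed near the other end of the board. Origin at the centre of its underside (15 mm above the counter), z up; its top is 4 mm above the origin.
- canister_large: Largest of three round white ceramic canisters with flat light wood lids (lid fixed to it, one solid piece): 68 mm across, 125 mm high with lid, straight sides, about 0.4 kg, loose. Origin at the centre of its underside, z up.
- canister_medium: Middle one of the three white canisters with flat wood lids (one solid piece): 60 mm across, 90 mm high with lid, straight sides, about 0.3 kg, loose. Origin at the centre of its underside, z up; the flat top of its lid is 90 mm above the origin.
- canister_small: Smallest of the three white canisters: 52 mm across, 60 mm high, loose; a bystander that stays where it is. Origin at the centre of its underside.
- jug: Small open steel milk jug: straight round body 56 mm across, 70 mm high, 3 mm wall; thin wire handle on its +y side reaching 53 mm from the axis, 13 to 61 mm high; small pouring lip at -y near the rim; about 0.16 kg, loose. Origin at the centre of the round body's underside (handle not counted), z up. Grip the body along its x, clear of the handle.
- tin: Flat round aluminium tin, 54 mm across and 30 mm high, closed, one solid piece, about 0.09 kg, loose. Origin at the centre of its underside, z up.
- mill: Turned dark-wood pepper mill, 50 mm across at the foot and 130 mm high, loose; a bystander that stays where it is. Origin at the centre of its underside.
- mug: Little white mug, 60 mm across and 58 mm high with a handle at its +y side reaching about 60 mm from its axis, loose; a bystander that stays where it is. Origin at the centre of its underside.
There are look-alikes about, which are no part of the job. Leave any green or yellow look-alike of the canister_medium alone. Leave any green look-alike of the canister_large alone.

How it is judged:
By the outcome, as a careful person would: the job done as asked, in the order asked, and still so for the second after the job is handed in, with the robot touching nothing.
It also fails if it takes over 99 s, if anything falls off the work surface, if the arm or the gripper's body presses on something with over 40 N, if the wrist force passes 120 N, or if a joint passes its speed limit or range.

### The arm

A 7-joint arm with a two-finger parallel gripper is mounted at the origin on the work surface. World frame = base frame: x ahead of the robot, y to its left, z up, the work surface at z = 0. Lengths are in m, angles in rad, forces in N, time in s.
With the tool pointing down it reaches from about 0.425 to 0.875 m from the base axis. Payload 8.4 kg.
Tool frame: the origin (TCP) lies at the very end of the fingers, on their centre line; the grasp point (between the pads) lies 19 mm behind it; z points along the fingers, y is the line along which they close (so a half turn about z gives the same grasp; the last joint's range is limited). The gripper opens to 85 mm and grips with 20 to 120 N. Pads are 22 mm wide; open, the fingers measure 114 mm over their backs; the gripper's body (76 mm by 85 mm) begins 54 mm behind the grasp point. The pads swing forward as they close: fully open they stand 13 mm farther back than shut.
Start: joints at [-1.252, 0.333, 0.04, 1.465, -0.013, 1.343, -0.059], TCP at [0.264, 0.594, 0.231] pointing down, gripper open.
Joint ranges: [-2.58, 2.58], [-0.38, 2.09], [-1.3, 1.39], [0.25, 2.4], [-1.5, 4.64], [0.08, 2.09], [-2.65, 2.65]. Speed limits (rad/s): [2.22, 2.22, 2.79, 2.79, 3.14, 3.14, 3.14].

### API

Orientations are given as a rotation vector (axis times angle).
In Python, from rig import * gives the robot as it stands.
- The arm moves only by the shell command python3 -m pendant 'ROWS' [OPENING]. ROWS is JSON, one flat list of numbers, 6 for each row, row after row: the shift along the world's x, y, z in m, then the turn, a rotation vector about the world's x, y, z in degrees. In form: [tx, ty, tz, rx, ry, rz, tx, ty, tz, rx, ry, rz, ...]. A call has 1 to 10 rows; each row shifts and turns the commanded pose from where the row before left it; what a row does not reach is not made up. A row lasts 1/12 s, in which the tool goes at most 41.7 mm and 7.16 degrees, less where a joint would pass 70% of its speed; a pose out of reach is approached as far as the arm can. A call with a gripper value outside its range is refused whole. OPENING is the opening, from 0 (shut) to 1 (fully open), set as the call begins (- or left out, the last holds). The fingers move at their own pace and stop on an object; the grip force is fixed at half the most. Time passes only in rows, so rows that do not move let the fingers close. It gives the time, the measured TCP pose, the force, the opening and the grip force at its end, in the units of the state.
- read_state(): the state, without advancing time (a new reading comes with each control period).
- camera(name): name is "side" or "top" or "wrist"; returns the picture (400x640x3 uint8, blue, green, red); there is no depth.
- camera_params(name): a dict with "fx", "fy", "cx", "cy" (pixels), "T" (4x4, takes a point from camera to world coordinates). Camera axes: x right, y up, looking along -z (the intrinsics and any distortion apply to the point x, -y, -z); pixel columns grow to the right and rows downward; lengths in m; the calibration is good to about 2 mm. A picture is of the moment at which its call begins: read the wrist's pose just before it. camera_params takes no time and is no camera call; for the wrist camera it gives the pose at the moment of the call.
- hand_in(): hands the job in; it is judged then, once.
The state is a dict: "time_s": time; "joint_positions": joint angles; "dq": joint speeds; "joint_torque": joint torques, N m; "tcp_pos": TCP position; "ee_rot": TCP orientation; "contact_force": force on the tool from outside, world axes, zero at the start; "wrist_torque": the same for the moment, N m; "width": finger opening in m; "gripper_force": force on a finger pad.
Only numpy, scipy, OpenCV 4.12 (cv2) and the standard library are available. Lean on these libraries where they do the work, as an engineer would, in place of code of your own. Each camera call takes 0.05 s, during which the arm holds its last target. There are 200 camera calls.

## Working session

There is one attempt and no reset: what is moved stays moved. The work goes in short steps, Python scripts to look and compute and a shell command to move; the robot and the scene stay as the last step left them, time stands still between calls to the robot, and variables do not carry over. Pictures are saved under pics/ and viewed, at most 14 in all, crops included, and the job is handed in when it is done.

```bash
mkdir -p pics; ls; python3 - <<'E'
from rig import *
import cv2,numpy as np
s=read_state()
print({k:np.round(v,3).tolist() for k,v in s.items()})
for n in ["side","top","wrist"]:
    im=camera(n); cv2.imwrite(f"pics/{n}0.png",im)
    p=camera_params(n); print(n,{k:np.round(v,4).tolist() for k,v in p.items()})
E
```

```text
pics
{'time_s': 0.0, 'joint_positions': [-1.252, 0.334, 0.04, 1.466, -0.013, 1.343, -0.058], 'dq': [0.001, 0.001, 0.0, 0.0, 0.001, -0.001, 0.001], 'joint_torque': [-0.0, -65.857, 1.365, -40.556, 0.017, 0.013, 0.0], 'tcp_pos': [0.264, 0.594, 0.23], 'ee_rot': [-0.651, -3.073, 0.003], 'contact_force': [0.436, -1.091, -0.612], 'wrist_torque': [-0.019, -0.068, -0.01], 'gripper_force': 0.0, 'width': 0.085}
side {'fx': 380.5017, 'fy': 380.5017, 'cx': 318.2616, 'cy': 201.4333, 'T': [[0.9833, 0.1495, -0.1034, 0.3929], [-0.1812, 0.7632, -0.6203, -0.7555], [-0.0138, 0.6287, 0.7775, 0.9479], [0.0, 0.0, 0.0, 1.0]]}
top {'fx': 396.4013, 'fy': 396.4013, 'cx': 324.3754, 'cy': 192.0363, 'T': [[-0.0283, 0.9926, -0.1181, 0.4119], [-0.9992, -0.0316, -0.0256, -0.0462], [-0.0292, 0.1173, 0.9927, 0.9947], [0.0, 0.0, 0.0, 1.0]]}
wrist {'fx': 352.9145, 'fy': 352.9145, 'cx': 322.3474, 'cy': 199.6398, 'T': [[0.4066, -0.868, -0.2851, 0.1914], [0.9136, 0.3857, 0.1288, 0.6259], [-0.0018, -0.3128, 0.9498, 0.3741], [0.0, 0.0, 0.0, 1.0]]}
```

View pics/top0.png

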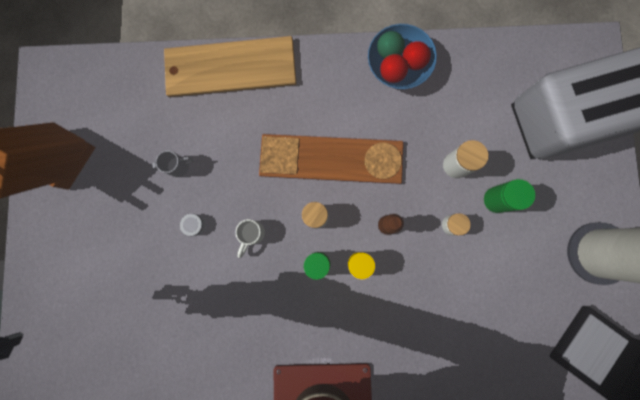

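View pics/side0.png

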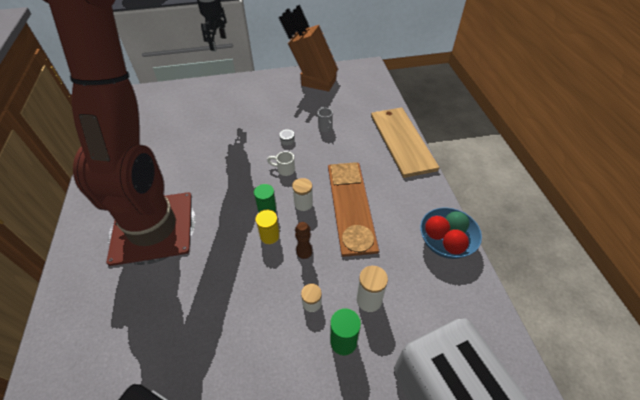

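Top view: large canister lid at (472,156), medium (314,215), small (458,224), mill (390,224), mug (247,232). The tin is probably at (190,225) and the jug at (168,162). The square coaster is at (280,155) and the round one at (383,160). The green canisters at (512,196) and (317,265) and the yellow at (361,265) are look-alikes. I'll enlarge to confirm.

```bash
python3 - <<'E'
import cv2,numpy as np
t=cv2.imread("pics/top0.png");s=cv2.imread("pics/side0.png")
a=cv2.resize(t[140:250,145:275],None,fx=3,fy=3,interpolation=cv2.INTER_CUBIC) #390x330
b=cv2.resize(s[95:225,255:390],None,fx=3,fy=3,interpolation=cv2.INTER_CUBIC) #405x390
c=np.zeros((390,798,3),np.uint8);c[:330,:390]=a;c[:,392:797]=b
cv2.imwrite("pics/c1.png",c)
d=cv2.resize(t[130:250,295:495],None,fx=2,fy=2,interpolation=cv2.INTER_CUBIC)
e=cv2.resize(s[170:330,285:400],None,fx=2.5,fy=2.5,interpolation=cv2.INTER_CUBIC)
c=np.zeros((400,690,3),np.uint8);c[:240,:400]=d;c[:,402:402+e.shape[1]]=e
cv2.imwrite("pics/c2.png",c)
for n,im in(("top",t),("side",s)):
    h=cv2.cvtColor(im,cv2.COLOR_BGR2HSV)
    m=cv2.inRange(h,(8,70,110),(24,190,255))
    m=cv2.morphologyEx(m,cv2.MORPH_OPEN,np.ones((3,3)))
    for k in cv2.findContours(m,0,2)[0]:
        if 80<cv2.contourArea(k)<4000:
            el=cv2.fitEllipse(k); print(n,np.round(el[0],1),np.round(el[1],1),cv2.contourArea(k))
E
```

```text
top [458.6 224. ] [21.2 22.5] 363.5
top [314.2 214.4] [25.1 25.6] 497.0
top [472.2 154.8] [29.2 31.3] 708.0
side [310.8 292.9] [19.1 19.9] 292.5
side [373.1 278. ] [24.8 28. ] 538.5
side [301.5 185.1] [14.6 19.6] 219.0
side [351.9 209.8] [ 38.  118.9] 3031.0
side [405.3 143.7] [35.7 90.6] 2224.0
```

View pics/c1.png

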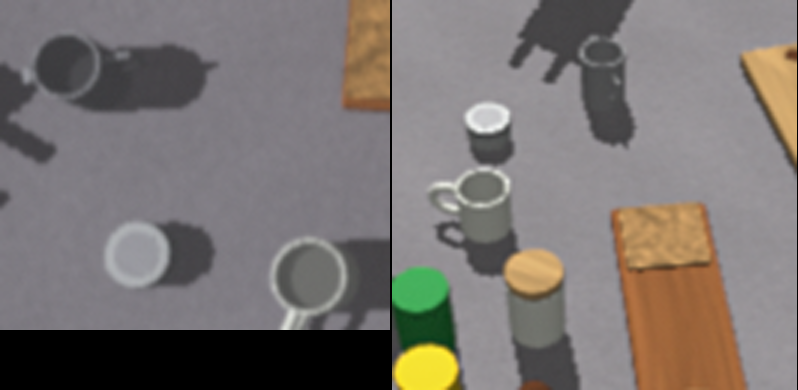

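View pics/c2.png

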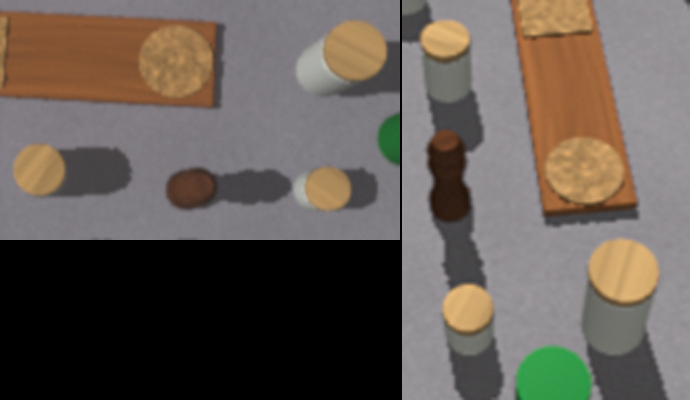

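The crops show:
- Jug rim at top (167.3,162) and side (325,112.3). Its thin wire handle points right in the top view, towards −y, with the lip on the left.
- Tin, flat and closed, at top (190.7,224.7) and side (286.7,134.3).
- Large canister lid at top (472.2,154.8) and side (373,278). It is the biggest and tallest of the three.
- Medium canister lid at top (314.2,214.4) and side (301.5,185). It is white with a wood lid, and its neighbours are the green and yellow ones.
- Small canister at top (458.6,224).

Next I triangulate.

```bash
cat > h.py <<'E'
from rig import *
import numpy as np,cv2
def ray(P,u,v):
    T=np.array(P["T"]);d=T[:3,:3]@np.array([(u-P["cx"])/P["fx"],-(v-P["cy"])/P["fy"],-1]);return T[:3,3],d/np.linalg.norm(d)
def tri(obs):
    A=np.zeros((3,3));b=np.zeros(3)
    for P,u,v in obs:
        o,d=ray(P,u,v);M=np.eye(3)-np.outer(d,d);A+=M;b+=M@o
    x=np.linalg.solve(A,b);return x,max(np.linalg.norm((np.eye(3)-np.outer(ray(*o)[1],ray(*o)[1]))@(x-ray(*o)[0])) for o in obs)
def onz(P,u,v,z):
    o,d=ray(P,u,v);return o+d*(z-o[2])/d[2]
def proj(P,X):
    T=np.array(P["T"]);c=T[:3,:3].T@(np.asarray(X)-T[:3,3]);return P["cx"]+P["fx"]*c[0]/-c[2],P["cy"]-P["fy"]*c[1]/-c[2]
E
python3 - <<'E'
from h import *
t,s=camera_params("top"),camera_params("side")
for n,a,b,z in [("large",(472.2,154.8),(373.1,278),.125),("medium",(314.2,214.4),(302,184.5),.09),("small",(458.6,224),(310.8,292.9),.06),("jug",(167.3,162),(325,112.3),.07),("tin",(190.7,224.7),(286.7,134.3),.03),("round",(383,160.3),(357.8,238),.019),("square",(280,155),(346,173.7),.019)]:
    x,e=tri([(t,*a),(s,*b)]);print(n,x.round(4),"gap",e.round(4),"top@z",onz(t,*a,z).round(4),"side@z",onz(s,*b,z).round(4),"r",np.hypot(*x[:2]).round(3))
E
```

```text
large [ 0.5887 -0.3539  0.122 ] gap 0.0003 top@z [ 0.5878 -0.3528  0.125 ] side@z [ 0.5882 -0.3553  0.125 ] r 0.687
medium [0.4697 0.0018 0.091 ] gap 0.001 top@z [0.4688 0.0019 0.09  ] side@z [0.4708 0.0027 0.09  ] r 0.47
small [ 0.4387 -0.3333  0.0578] gap 0.0004 top@z [ 0.4382 -0.3326  0.06  ] side@z [ 0.439  -0.3343  0.06  ] r 0.551
jug [0.6082 0.3527 0.0696] gap 0.0017 top@z [0.6064 0.3525 0.07  ] side@z [0.6099 0.3526 0.07  ] r 0.703
tin [0.4581 0.3098 0.0271] gap 0.0015 top@z [0.4565 0.3088 0.03  ] side@z [0.4594 0.3065 0.03  ] r 0.553
round [ 0.6042 -0.1697  0.0166] gap 0.0008 top@z [ 0.6029 -0.1693  0.019 ] side@z [ 0.6045 -0.1711  0.019 ] r 0.628
square [0.6281 0.0886 0.0143] gap 0.0017 top@z [0.6253 0.088  0.019 ] side@z [0.6287 0.0846 0.019 ] r 0.634
```

Heights agree with the text to within 5 mm, and the coasters are 258 mm apart (260 expected). The board centre is about (0.616,−0.041). I'll move to hover over the large canister, turning the tool so it closes roughly along world x.

```bash
python3 -m pendant '[0.02,-0.036,0,0,0,-6.1,0.02,-0.036,0,0,0,-6.1,0.02,-0.036,0,0,0,-6.1,0.02,-0.036,0,0,0,-6.1,0.02,-0.036,0,0,0,-6.1,0.02,-0.036,0,0,0,-6.1,0.02,-0.036,0,0,0,-6.1,0.02,-0.036,0,0,0,-6.1,0.02,-0.036,0,0,0,-6.1,0.02,-0.036,0,0,0,-6.1]' 1
python3 -m pendant '[0.01,-0.04,0,0,0,0,0.01,-0.04,0,0,0,0,0.01,-0.04,0,0,0,0,0.01,-0.04,0,0,0,0,0.01,-0.04,0,0,0,0,0.01,-0.04,0,0,0,0,0.01,-0.04,0,0,0,0,0.01,-0.04,0,0,0,0,0.01,-0.04,0,0,0,0,0.01,-0.04,0,0,0,0]' 1
```

```text
time_s: 0.98
tcp_pos: [0.4642, 0.2321, 0.2313]
ee_rot: [-2.127, -2.312, -0.0]
contact_force: [1.8, 0.7, -0.1]
width: 0.0853
gripper_force: 0.0
time_s: 1.82
tcp_pos: [0.5638, -0.1678, 0.2314]
ee_rot: [2.12, 2.318, 0.001]
contact_force: [0.4, 0.1, 0.5]
width: 0.0853
gripper_force: 0.0
```

```bash
python3 -m pendant '[0.005,-0.037,0.005,0,0,0,0.005,-0.037,0.005,0,0,0,0.005,-0.037,0.005,0,0,0,0.005,-0.037,0.005,0,0,0,0.004,-0.038,0,0,0,0,0,0,0,0,0,0]' 1
python3 - <<'E'
from h import *
P=camera_params("wrist");im=camera("wrist");cv2.imwrite("pics/w1.png",im)
print(read_state()["tcp_pos"],np.round(P["T"],4))
print(proj(P,[.588,-.354,.125]))
E
```

```text
time_s: 2.32
tcp_pos: [0.5846, -0.3607, 0.2506]
ee_rot: [2.131, 2.307, -0.008]
contact_force: [0.4, -2.0, 0.5]
width: 0.0855
gripper_force: 0.0
[ 0.58543421 -0.35725733  0.25044175] [[ 0.9969 -0.0748 -0.0235  0.5793]
 [ 0.0784  0.9457  0.3154 -0.2809]
 [-0.0013 -0.3163  0.9487  0.3937]
 [ 0.      0.      0.      1.    ]]
(np.float64(326.59708331854216), np.float64(180.34713473840642))
```

View pics/w1.png

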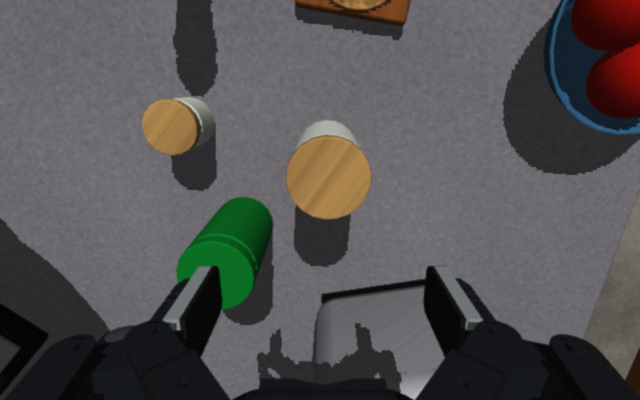

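The wrist view shows the large lid at (328.5,177), predicted (326.6,180.3). The green look-alike's top is around (215,270), close to the left finger. I'll check clearances and refine.

```bash
cat >> h.py <<'E'
def lid(im,lo=(8,70,110),hi=(24,190,255),amin=300):
    m=cv2.morphologyEx(cv2.inRange(cv2.cvtColor(im,cv2.COLOR_BGR2HSV),lo,hi),cv2.MORPH_OPEN,np.ones((3,3)))
    return [(np.round(cv2.fitEllipse(k)[0],1),np.round(cv2.fitEllipse(k)[1],1)) for k in cv2.findContours(m,0,2)[0] if cv2.contourArea(k)>amin]
E
python3 - <<'E'
from h import *
P=camera_params("wrist");t=camera_params("top");s=camera_params("side");im=cv2.imread("pics/w1.png")
for c,ax in lid(im): print(c,ax,onz(P,*c,.125),onz(P,*c,.06))
print("3view",tri([(P,328.5,177),(t,472.2,154.8),(s,373.1,278)]))
print("green",tri([(t,520,194),(s,345.5,324)]),onz(P,216,271,.125))
E
```

```text
[328.1 176.7] [83.2 84.4] [ 0.58974312 -0.34724284  0.125     ] [ 0.59212219 -0.36403835  0.06      ]
[169.2 126.3] [51.9 57.4] [ 0.46750205 -0.31796732  0.125     ] [ 0.44031272 -0.32768149  0.06      ]
3view (array([ 0.58965253, -0.35207919,  0.11873912]), np.float64(0.0029814498406219637))
green (array([ 0.49826997, -0.45106234,  0.12165149]), np.float64(0.00044641910051321286)) [ 0.50079242 -0.43832186  0.125     ]
```

```bash
python3 - <<'E'
from h import *
for i in range(2):
    P=camera_params("wrist");im=camera("wrist");s=read_state()
    print(s["tcp_pos"].round(4) if hasattr(s["tcp_pos"],"round") else s["tcp_pos"])
    for c,ax in lid(im): print(c,ax,onz(P,*c,.125).round(4),onz(P,*c,.06).round(4))
E
```

```text
[ 0.5865 -0.3543  0.2505]
[326.7 181.2] [82.7 84.2] [ 0.589 -0.351  0.125] [ 0.5911 -0.3687  0.06  ]
[168.5 130. ] [51.9 57.1] [ 0.4668 -0.3208  0.125 ] [ 0.4395 -0.3312  0.06  ]
[394.2  11.7] [18.5 26.8] [ 0.6248 -0.228   0.125 ] [ 0.6356 -0.216   0.06  ]
[359.5 -60.4] [108.5 147. ] [ 0.5965 -0.1886  0.125 ] [ 0.6005 -0.167   0.06  ]
[ 0.5874 -0.3522  0.2506]
[324.8 184.9] [82.3 83.9] [ 0.5889 -0.3509  0.125 ] [ 0.5909 -0.3692  0.06  ]
[167.3 132.9] [51.7 56.9] [ 0.4669 -0.3202  0.125 ] [ 0.4394 -0.3311  0.06  ]
[358.2   5.9] [20.2 60.5] [ 0.6007 -0.2232  0.125 ] [ 0.6055 -0.2107  0.06  ]
```

```bash
python3 -m pendant '[0.001,0,-0.035,0,0,0,0,0,-0.035,0,0,0,0,0,-0.035,0,0,0,0,0,-0.035,0,0,0,0,0,-0.025,0,0,0,0,0,-0.01,0,0,0,0,0,0,0,0,0]' 1
python3 -m pendant '[0,0,0,0,0,0,0,0,0,0,0,0,0,0,0,0,0,0,0,0,0,0,0,0,0,0,0,0,0,0,0,0,0,0,0,0]' 0
```

```text
time_s: 3.05
tcp_pos: [0.5882, -0.3491, 0.0739]
ee_rot: [-2.116, -2.317, 0.001]
contact_force: [0.0, -0.2, -0.5]
width: 0.0855
gripper_force: 0.0
time_s: 3.55
tcp_pos: [0.5896, -0.3526, 0.0787]
ee_rot: [2.119, 2.315, 0.002]
contact_force: [-3.1, 0.8, 7.4]
width: 0.0668
gripper_force: 68.1
```

Gripped, width 66.8 mm. I'll lift, go partway and look at the coaster and the held lid with the wrist camera.

```bash
python3 -m pendant '[0,0,0.01,0,0,0,0,0,0.02,0,0,0,0.001,0.01,0.03,0,0,0,0.001,0.02,0.03,0,0,0,0.001,0.02,0.03,0,0,0,0.001,0.02,0.02,0,0,0,0.001,0.01,0,0,0,0,0,0,0,0,0,0,0,0,0,0,0,0]'
python3 - <<'E'
from h import *
for i in range(2):P=camera_params("wrist");im=camera("wrist")
cv2.imwrite("pics/w2.png",im);s=read_state();print(s["tcp_pos"],s["contact_force"],s["width"]);print(lid(im))
np.save("pics/w2T.npy",P["T"]);print(proj(P,[.6035,-.17,.019]))
E
```

```text
time_s: 4.3
tcp_pos: [0.5935, -0.2713, 0.2156]
ee_rot: [-2.119, -2.318, 0.0]
contact_force: [-0.5, -0.2, -5.1]
width: 0.0668
gripper_force: 68.8
[ 0.59256268 -0.27287157  0.21495304] [ 0.53379679 -0.91313783 -4.30372572] 0.06656268879454215
[(array([322.3, 307.5]), array([144.5, 189.5])), (array([148.6, 226.3]), array([51.9, 56.4])), (array([345.6,  51.6]), array([105.2, 108.8]))]
(np.float64(343.41522537926653), np.float64(58.20117005464982))
```

View pics/w2.png

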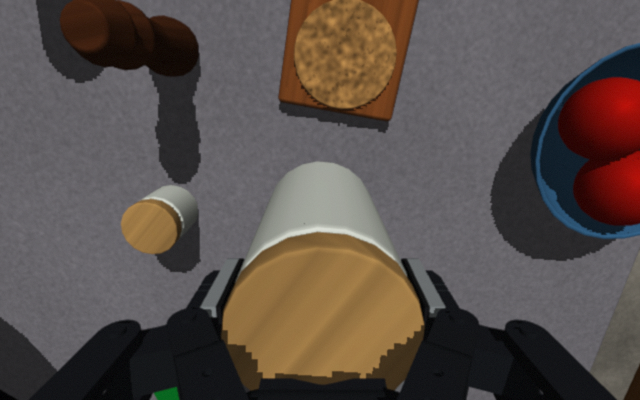

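```bash
python3 - <<'E'
from h import *
P=camera_params("wrist");P["T"]=np.load("pics/w2T.npy")
c=onz(P,345.6,51.6,.019);print("round",c, "left/right",onz(P,295,53,.019)-onz(P,396,53,.019))
z=.2150+.125-.0765
l=onz(P,222.5,315,z);r=onz(P,425,315,z);f=onz(P,320,233,z)
print(l,r,f,"canister centre approx",(l+r)[:2]/2, f[1]-.034)
print("small",onz(P,148.6,226.3,.06))
E
```

```text
round [ 0.60486098 -0.16439506  0.019     ] left/right [-0.08966595 -0.00782083  0.        ]
[ 0.56114485 -0.26558782  0.2635    ] [ 0.62522459 -0.25998319  0.2635    ] [ 0.58960065 -0.23469788  0.2635    ] canister centre approx [ 0.59318472 -0.26278551] -0.26869788084580376
small [ 0.43929144 -0.33029351  0.06      ]
```

```bash
python3 -m pendant '[0.004,0.035,0,0,0,0,0.004,0.035,-0.02,0,0,0,0.0035,0.0235,-0.03,0,0,0,0,0.01,-0.03,0,0,0,0,0,-0.02,0,0,0,0,0,-0.012,0,0,0,0,0,-0.004,0,0,0,0,0,0,0,0,0,0,0,0,0,0,0]'
python3 -m pendant '[0,0,-0.001,0,0,0,0,0,-0.001,0,0,0,0,0,0,0,0,0]'
python3 -m pendant '[0,0,-0.001,0,0,0,0,0,0,0,0,0]'
python3 -m pendant '[0,0,-0.001,0,0,0,0,0,0,0,0,0]'
```

```text
time_s: 5.15
tcp_pos: [0.6054, -0.1704, 0.101]
ee_rot: [2.123, 2.314, -0.0]
contact_force: [-0.5, -0.6, -4.0]
width: 0.0668
gripper_force: 68.9
time_s: 5.4
tcp_pos: [0.6055, -0.1689, 0.0987]
ee_rot: [2.121, 2.316, 0.001]
contact_force: [-0.3, -0.3, -5.0]
width: 0.0668
gripper_force: 68.9
time_s: 5.57
tcp_pos: [0.6055, -0.1686, 0.0978]
ee_rot: [2.121, 2.317, 0.001]
contact_force: [-1.6, -1.0, -0.9]
width: 0.0663
gripper_force: 69.3
time_s: 5.73
tcp_pos: [0.6056, -0.1688, 0.0977]
ee_rot: [2.121, 2.317, 0.001]
contact_force: [-4.8, 1.6, 9.6]
width: 0.0663
gripper_force: 70.2
```

Contact is at TCP z 0.0978, which matches the coaster's top at about 19 mm. I'll release and rise.

```bash
python3 -m pendant '[0,0,0.0005,0,0,0,0,0,0,0,0,0,0,0,0,0,0,0,0,0,0,0,0,0]' 1
python3 -m pendant '[0,0,0.01,0,0,0,0,0,0.02,0,0,0,0,0,0.035,0,0,0,0,0,0.035,0,0,0,-0.015,0.019,0.02,0,0,0,-0.025,0.033,0,0,0,0,-0.025,0.033,0,0,0,0,-0.025,0.033,0,0,0,0,-0.025,0.033,0,0,0,0,-0.02,0.02,0,0,0,0]'
python3 -m pendant '[0,0,-0.01,0,0,0,0,0,-0.005,0,0,0,0,0,0,0,0,0]'
python3 - <<'E'
from h import *
for i in range(2):P=camera_params("wrist");im=camera("wrist")
cv2.imwrite("pics/w3.png",im);s=read_state();print(s["tcp_pos"],s["contact_force"],s["width"])
for c,a in lid(im):print(c,a,onz(P,*c,.09))
t=camera("top");cv2.imwrite("pics/top1.png",t);Q=camera_params("top")
sd=camera("side");S=camera_params("side")
for c,a in lid(t):print("top",c,onz(Q,*c,.144).round(4))
for c,a in lid(sd,amin=80):print("side",c,onz(S,*c,.144).round(4))
E
```

```text
time_s: 6.07
tcp_pos: [0.6054, -0.1684, 0.0969]
ee_rot: [2.121, 2.317, 0.0]
contact_force: [-0.6, -0.3, -0.1]
width: 0.0853
gripper_force: 0.0
time_s: 6.9
tcp_pos: [0.4685, 0.0055, 0.2174]
ee_rot: [-2.118, -2.32, -0.002]
contact_force: [0.2, 1.0, -0.2]
width: 0.0855
gripper_force: 0.0
time_s: 7.15
tcp_pos: [0.47, 0.002, 0.2014]
ee_rot: [-2.121, -2.317, 0.001]
contact_force: [-0.6, -0.3, 1.2]
width: 0.0856
gripper_force: 0.0
[0.47076675 0.00126702 0.20203655] [-0.51180121 -0.15059112 -0.58138993] 0.08529883660996695
[320.4 189.5] [76.  77.5] [0.46954517 0.0048452  0.09      ]
[484.7 141.5] [116.  411.8] [0.58479029 0.05101718 0.09      ]
top [367.5 156.1] [ 0.5889 -0.1204  0.144 ]
top [277.5 139.6] [0.6327 0.0758 0.144 ]
top [229.   65.6] [0.808  0.1835 0.144 ]
side [306.8 294.1] [ 0.4252 -0.3754  0.144 ]
side [373.9 241.6] [ 0.6128 -0.2678  0.144 ]
side [301.5 185.1] [ 0.4642 -0.0469  0.144 ]
side [349.4 200.9] [ 0.5832 -0.1286  0.144 ]
side [405.1 143. ] [0.8051 0.0624 0.144 ]
```

View pics/w3.png

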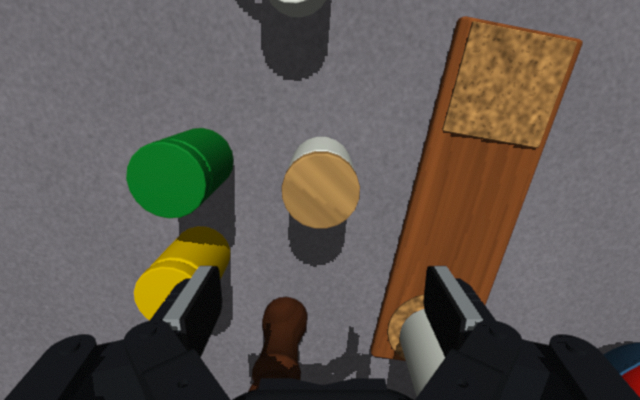

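Medium lid is at (320,189.5), giving (0.4695,0.002) after the constant wrist bias; green and yellow are clear on the left. Descending to grasp.

```bash
python3 -m pendant '[-0.001,0.001,-0.035,0,0,0,0,0,-0.035,0,0,0,0,0,-0.035,0,0,0,0,0,-0.03,0,0,0,0,0,-0.015,0,0,0,0,0,-0.005,0,0,0,0,0,0,0,0,0,0,0,0,0,0,0]' 1
python3 -m pendant '[0,0,0,0,0,0,0,0,0,0,0,0,0,0,0,0,0,0,0,0,0,0,0,0,0,0,0,0,0,0,0,0,0,0,0,0]' 0
python3 -m pendant '[0,0,0.01,0,0,0,0,0,0.02,0,0,0,0,0,0.035,0,0,0,0.01,0,0.035,0,0,0,0.02,0,0.02,0,0,0,0.01,0,0,0,0,0,0,0,0,0,0,0,0,0,0,0,0,0]'
python3 - <<'E'
from h import *
for i in range(2):P=camera_params("wrist");im=camera("wrist")
cv2.imwrite("pics/w4.png",im);s=read_state();print(s["tcp_pos"],s["contact_force"],s["width"])
np.save("pics/w4T.npy",P["T"]);print(proj(P,[.628,.0865,.019]))
E
```

```text
time_s: 8.02
tcp_pos: [0.4701, 0.0031, 0.0476]
ee_rot: [2.122, 2.316, 0.0]
contact_force: [0.8, -0.3, -0.3]
width: 0.0855
gripper_force: 0.0
time_s: 8.52
tcp_pos: [0.4701, 0.0037, 0.0482]
ee_rot: [2.121, 2.317, 0.003]
contact_force: [-2.2, -1.2, 8.2]
width: 0.0588
gripper_force: 62.2
time_s: 9.18
tcp_pos: [0.509, 0.0034, 0.1672]
ee_rot: [2.122, 2.317, -0.0]
contact_force: [-0.7, -0.1, -2.8]
width: 0.0589
gripper_force: 65.5
[0.50802614 0.00333575 0.16632463] [-0.78391566  0.2001973  -2.56406091] 0.05907164626006328
(np.float64(481.6651193708294), np.float64(92.73975524954896))
```

View pics/w4.png

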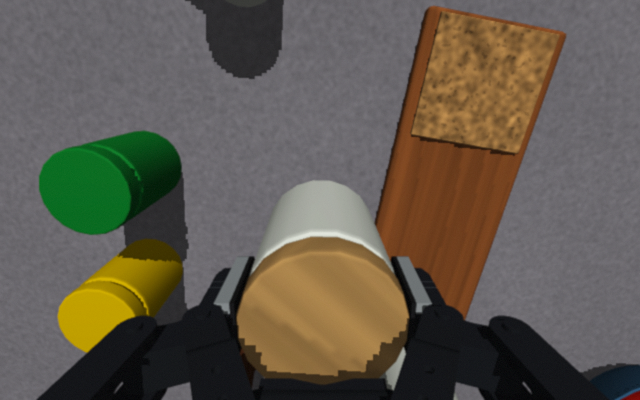

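```bash
python3 - <<'E'
from h import *
P=camera_params("wrist");P["T"]=np.load("pics/w4T.npy")
C=np.array([onz(P,*p,.019) for p in [(441,12.5),(561.5,34),(519.5,153.5),(412,136)]])
print(C.round(4),C.mean(0),[np.linalg.norm(C[i]-C[i-1]).round(4) for i in range(4)])
z=.208;l=onz(P,236.5,312,z);r=onz(P,408.5,312,z);f=onz(P,322,238,z)
print("can",(l+r)/2,f[1]-.03,"w",r-l)
# refine square coaster in side/top initial images, 
E
```

```text
[[0.5851 0.1398 0.019 ]
 [0.6782 0.1333 0.019 ]
 [0.6704 0.0416 0.019 ]
 [0.5788 0.0482 0.019 ]] [0.62814181 0.09070776 0.019     ] [np.float64(0.0918), np.float64(0.0933), np.float64(0.0921), np.float64(0.0918)]
can [0.50853029 0.00896274 0.208     ] 0.006293778544179909 w [0.0582217  0.00506741 0.        ]
```

```bash
python3 -m pendant '[0.025,0.018,0,0,0,0,0.033,0.023,0,0,0,0,0.033,0.023,-0.01,0,0,0,0.0206,0.015,-0.025,0,0,0,0.008,0.0055,-0.03,0,0,0,0,0,-0.02,0,0,0,0,0,-0.01,0,0,0,0,0,-0.003,0,0,0,0,0,0,0,0,0,0,0,0,0,0,0]'
python3 -m pendant '[0,0,-0.001,0,0,0,0,0,0,0,0,0]'
python3 -m pendant '[0,0,-0.001,0,0,0,0,0,0,0,0,0]'
python3 -m pendant '[0,0,-0.001,0,0,0,0,0,0,0,0,0]'
```

```text
time_s: 10.12
tcp_pos: [0.6285, 0.0876, 0.0693]
ee_rot: [2.122, 2.317, 0.0]
contact_force: [-0.5, 0.1, -1.3]
width: 0.0592
gripper_force: 65.4
time_s: 10.28
tcp_pos: [0.629, 0.088, 0.0685]
ee_rot: [2.121, 2.317, 0.002]
contact_force: [0.6, -0.2, -2.1]
width: 0.0585
gripper_force: 65.3
time_s: 10.45
tcp_pos: [0.6289, 0.0881, 0.0671]
ee_rot: [2.121, 2.317, 0.001]
contact_force: [-0.0, -0.0, -1.2]
width: 0.0587
gripper_force: 65.4
time_s: 10.62
tcp_pos: [0.629, 0.0881, 0.067]
ee_rot: [-2.121, -2.317, -0.001]
contact_force: [-4.1, 0.0, 7.7]
width: 0.059
gripper_force: 66.3
```

```bash
python3 -m pendant '[0,0,0.0005,0,0,0,0,0,0,0,0,0,0,0,0,0,0,0,0,0,0,0,0,0]' 1
python3 -m pendant '[0,0,0.01,0,0,0,0,0,0.02,0,0,0,0,0,0.035,0,0,0,-0.001,0.02,0.035,0,0,0,-0.003,0.04,0.01,0,0,0,-0.003,0.04,0,0,0,0,-0.003,0.04,0,0,0,0,-0.003,0.04,0,0,0,0,-0.003,0.04,0,0,0,0,-0.003,0.03,0,0,0,0]'
python3 -m pendant '[-0.002,0.014,0,0,0,0,0,0,0,0,0,0,0,0,0,0,0,0]'
python3 - <<'E'
from h import *
for i in range(2):P=camera_params("wrist");im=camera("wrist")
cv2.imwrite("pics/w5.png",im);s=read_state();print(s["tcp_pos"],s["contact_force"],s["width"])
np.save("pics/w5T.npy",P["T"]);print(proj(P,[.608,.3527,.07]))
E
```

```text
time_s: 10.95
tcp_pos: [0.6289, 0.0881, 0.0663]
ee_rot: [2.121, 2.317, 0.0]
contact_force: [-0.6, 0.7, 0.2]
width: 0.0857
gripper_force: 0.0
time_s: 11.78
tcp_pos: [0.6087, 0.3424, 0.177]
ee_rot: [-2.117, -2.32, -0.002]
contact_force: [0.5, -0.3, -0.4]
width: 0.0852
gripper_force: 0.0
time_s: 12.03
tcp_pos: [0.6078, 0.3521, 0.1765]
ee_rot: [2.12, 2.318, -0.001]
contact_force: [1.3, -0.5, 0.1]
width: 0.0855
gripper_force: 0.0
[0.60872368 0.34971515 0.17683685] [ 0.12443834 -0.20195705  0.31379458] 0.08497686089316156
(np.float64(320.8094268312595), np.float64(192.86519309987364))
```

View pics/w5.png

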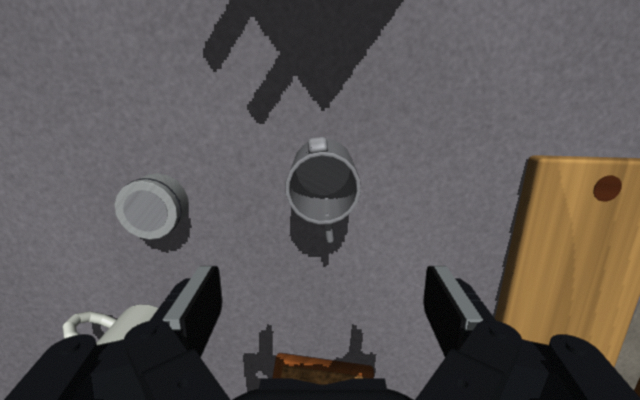

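```bash
python3 - <<'E'
from h import *
P=camera_params("wrist");P["T"]=np.load("pics/w5T.npy");t=camera_params("top");s=camera_params("side")
j=onz(P,322.5,187.3,.07);print("jug",j,"w",onz(P,358,187,.07)-onz(P,287.5,187,.07))
a=onz(P,318,144,.066);h=onz(P,330,237,.055);print("handle az",np.degrees(np.arctan2(*(h-a)[1::-1])),h-a)
print(tri([(P,322.5,187.3),(t,167.3,162),(s,325,112.3)]))
print("tin",onz(P,146.8,209,.03),tri([(P,146.8,209),(t,190.7,224.7),(s,286.7,134.3)]))
E
```

```text
jug [0.60887879 0.35708641 0.07      ] w [0.05179822 0.00444121 0.        ]
handle az -78.18211574827016 [ 0.01610955 -0.07699198 -0.011     ]
(array([0.60894176, 0.35541255, 0.06642965]), np.float64(0.002077073463657338))
tin [0.45899884 0.3127587  0.03      ] (array([0.45782822, 0.31076211, 0.02619184]), np.float64(0.0018421385527066722))
```

```bash
python3 -m pendant '[0,0.003,-0.02,0,0,6.5,0,0,-0.035,0,0,0,0,0,-0.035,0,0,0,0,0,-0.03,0,0,0,0,0,-0.018,0,0,0,0,0,-0.008,0,0,0,0,0,0,0,0,0,0,0,0,0,0,0]' 1
python3 -m pendant '[0,0,0,0,0,0,0,0,0,0,0,0,0,0,0,0,0,0,0,0,0,0,0,0,0,0,0,0,0,0,0,0,0,0,0,0,0,0,0,0,0,0]' 0
python3 -m pendant '[0,0,0.01,0,0,0,0,0,0.02,0,0,0,0,0,0.035,0,0,0,0,-0.005,0.035,0,0,0,0,-0.02,0.03,0,0,0,0,-0.02,0,0,0,0,0,-0.005,0,0,0,0,0,0,0,0,0,0,0,0,0,0,0,0]'
python3 - <<'E'
from h import *
for i in range(2):P=camera_params("wrist");im=camera("wrist")
cv2.imwrite("pics/w6.png",im);s=read_state();print(s["tcp_pos"],s["contact_force"],s["width"])
np.save("pics/w6T.npy",P["T"])
t=camera("top");cv2.imwrite("pics/top2.png",t);Q=camera_params("top")
sd=camera("side");S=camera_params("side");cv2.imwrite("pics/side2.png",sd)
for c,a in lid(t,(8,70,120),(30,200,255)):print("top",c,a,onz(Q,*c,.144).round(4),onz(Q,*c,.109).round(4))
for c,a in lid(sd,(8,70,120),(30,200,255),amin=80):print("side",c,a,onz(S,*c,.144).round(4),onz(S,*c,.109).round(4))
E
```

```text
time_s: 12.8
tcp_pos: [0.6089, 0.354, 0.0315]
ee_rot: [1.988, 2.432, 0.001]
contact_force: [0.4, 0.8, 0.2]
width: 0.0857
gripper_force: 0.0
time_s: 13.38
tcp_pos: [0.6088, 0.3556, 0.0322]
ee_rot: [1.986, 2.433, 0.004]
contact_force: [-1.1, -0.4, 5.9]
width: 0.0539
gripper_force: 64.2
time_s: 14.13
tcp_pos: [0.6072, 0.3055, 0.16]
ee_rot: [-1.986, -2.433, 0.001]
contact_force: [-0.8, 0.4, -2.2]
width: 0.0535
gripper_force: 63.5
[0.60691083 0.30651003 0.15933666] [-0.27268196  0.30975611 -1.7443141 ] 0.053726268716219
top [459.6 223.2] [18.7 23.6] [ 0.4374 -0.3091  0.144 ] [ 0.4385 -0.3199  0.109 ]
top [391.3 147.6] [26.8 31.2] [ 0.6059 -0.1728  0.144 ] [ 0.6139 -0.178   0.109 ]
top [229.3  65.3] [ 51.1 183.7] [0.8086 0.1828 0.144 ] [0.825  0.1922 0.109 ]
side [311.2 293. ] [17.7 20.4] [ 0.4355 -0.3746  0.144 ] [ 0.4373 -0.358   0.109 ]
side [337.  211.1] [ 5.6 25.1] [ 0.5427 -0.1563  0.144 ] [ 0.5493 -0.1302  0.109 ]
side [358.7 199.9] [21.3 53.8] [ 0.6088 -0.1301  0.144 ] [ 0.6182 -0.1029  0.109 ]
side [405.2 143.1] [35.4 89.8] [0.8052 0.062  0.144 ] [0.8232 0.0975 0.109 ]
```

View pics/w6.png

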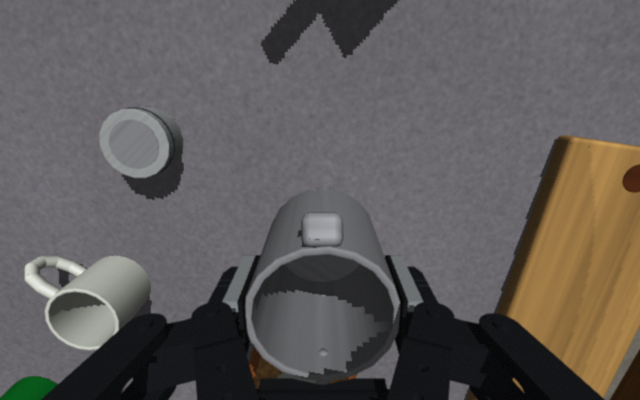

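View pics/top2.png

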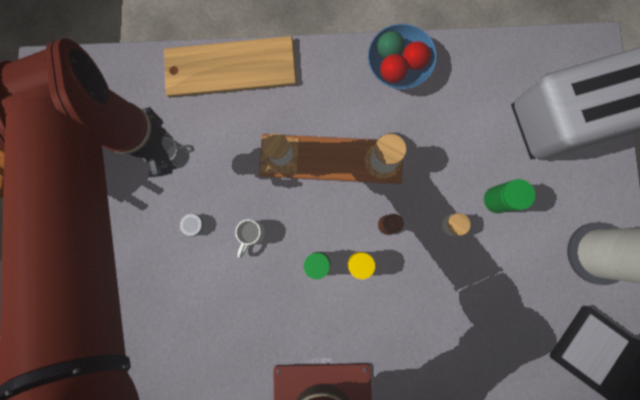

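```bash
python3 - <<'E'
from h import *
P=camera_params("wrist");P["T"]=np.load("pics/w6T.npy")
z=.197;l=onz(P,246.5,312,z);r=onz(P,400.5,312,z);f=onz(P,322,248,z)
d=np.array([-np.sin(np.radians(11.5)),np.cos(np.radians(11.5))])
print((l+r)/2,np.linalg.norm(r-l),f[:2],f[:2]-.028*d)
print("tin",onz(P,136.8,143.3,.03))
E
```

```text
[0.60743531 0.30904211 0.197     ] 0.05437532797339297 [0.60193    0.33333611] [0.6075123  0.30589822]
tin [0.45979265 0.31230374 0.03      ]
```

```bash
python3 -m pendant '[0,-0.01,0.02,0,0,0,0.001,-0.025,0.01,0,0,0,0.001,-0.035,0,0,0,0,0.001,-0.04,0,0,0,0,0.001,-0.04,0,0,0,0,0.001,-0.04,0,0,0,0,0.001,-0.04,0,0,0,0,0.001,-0.04,0,0,0,0,0.001,-0.035,0,0,0,0,0.001,-0.025,0,0,0,0]'
python3 -m pendant '[0,-0.0145,0,0,0,0,0,0,-0.02,0,0,0,0,0,-0.03,0,0,0,0,0,-0.03,0,0,0,0,0,-0.03,0,0,0,0,0,-0.02,0,0,0,0,0,-0.009,0,0,0,0,0,-0.003,0,0,0,0,0,0,0,0,0,0,0,0,0,0,0]'
python3 -m pendant '[0,0,-0.001,0,0,0,0,0,0,0,0,0]'
python3 -m pendant '[0,0,-0.001,0,0,0,0,0,0,0,0,0]'
```

```text
time_s: 15.17
tcp_pos: [0.6165, -0.0287, 0.1903]
ee_rot: [1.989, 2.431, -0.002]
contact_force: [1.0, -0.2, -1.6]
width: 0.0539
gripper_force: 63.5
time_s: 16.0
tcp_pos: [0.6175, -0.0392, 0.0489]
ee_rot: [1.985, 2.434, 0.001]
contact_force: [-0.1, -1.1, -1.5]
width: 0.0535
gripper_force: 64.0
time_s: 16.17
tcp_pos: [0.6174, -0.0392, 0.0478]
ee_rot: [1.986, 2.434, 0.001]
contact_force: [0.1, 0.3, -2.1]
width: 0.054
gripper_force: 64.0
time_s: 16.33
tcp_pos: [0.6174, -0.0393, 0.0471]
ee_rot: [1.986, 2.434, 0.001]
contact_force: [-0.5, 1.2, 4.6]
width: 0.0535
gripper_force: 64.1
```

```bash
python3 -m pendant '[0,0,0.0005,0,0,0,0,0,0,0,0,0,0,0,0,0,0,0,0,0,0,0,0,0]' 1
python3 -m pendant '[0,0,0.01,0,0,0,0,0,0.025,0,0,0,0,0,0.035,0,0,0,0,0,0.035,0,0,0,-0.01,0.02,0.025,0,0,0,-0.017,0.035,0,0,0,0,-0.017,0.036,0,0,0,0,-0.017,0.036,0,0,0,0,-0.017,0.036,0,0,0,0,-0.017,0.036,0,0,0,0]'
python3 -m pendant '[-0.017,0.036,0,0,0,0,-0.017,0.036,0,0,0,0,-0.017,0.036,0,0,0,0,-0.013,0.028,0,0,0,0,0,0.015,-0.015,0,0,0,0,0,-0.015,0,0,0,0,0,0,0,0,0,0,0,0,0,0,0]'
python3 - <<'E'
from h import *
for i in range(2):P=camera_params("wrist");im=camera("wrist")
cv2.imwrite("pics/w7.png",im);s=read_state();print(s["tcp_pos"],s["contact_force"],s["width"])
np.save("pics/w7T.npy",P["T"]);print(proj(P,[.4585,.3095,.03]))
t=camera("top");sd=camera("side");cv2.imwrite("pics/top3.png",t);cv2.imwrite("pics/side3.png",sd)
c=np.zeros((560,720,3),np.uint8)
c[:200,:500]=cv2.resize(t[110:210,230:480],None,fx=2,fy=2,interpolation=2)
e=cv2.resize(sd[130:280,270:430],None,fx=2,fy=2,interpolation=2);c[210:510,:320]=e
f=cv2.resize(im[60:340,60:420],None,fx=1,fy=1);c[210:490,340:700]=f
cv2.imwrite("pics/c3.png",c)
E
```

```text
time_s: 16.67
tcp_pos: [0.6169, -0.0394, 0.0468]
ee_rot: [1.986, 2.434, 0.0]
contact_force: [-0.5, -0.5, -0.4]
width: 0.0856
gripper_force: 0.0
time_s: 17.5
tcp_pos: [0.5209, 0.1609, 0.1778]
ee_rot: [1.987, 2.433, 0.002]
contact_force: [1.0, 1.4, 0.0]
width: 0.0852
gripper_force: 0.0
time_s: 18.17
tcp_pos: [0.4578, 0.3098, 0.147]
ee_rot: [1.987, 2.433, -0.002]
contact_force: [1.2, -0.4, 0.7]
width: 0.0855
gripper_force: 0.0
[0.45866795 0.30983489 0.14796826] [-0.01427857  0.3923093   0.36035062] 0.08535681530601098
(np.float64(321.3779929515969), np.float64(191.80958169050487))
```

View pics/c3.png

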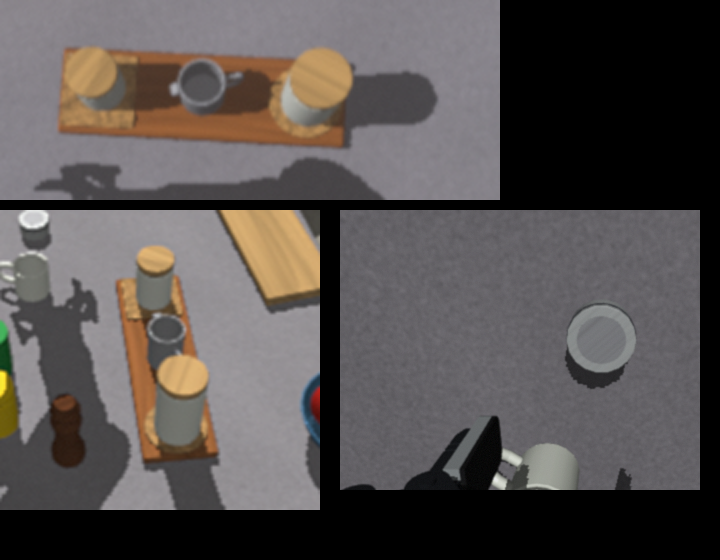

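Pieces stand upright in their places. I'll measure the placings against the coasters before picking up the tin.

```bash
python3 - <<'E'
from h import *
t,s=camera_params("top"),camera_params("side")
T=cv2.imread("pics/top3.png");S=cv2.imread("pics/side3.png")
def seg(im,x0,y0,x1,y1):
    h=cv2.cvtColor(im[y0:y1,x0:x1],cv2.COLOR_BGR2HSV);m=cv2.inRange(h,(10,60,130),(24,160,255))
    m=cv2.morphologyEx(m,cv2.MORPH_OPEN,np.ones((3,3)))
    k=max(cv2.findContours(m,0,2)[0],key=cv2.contourArea);e=cv2.fitEllipse(k);return (e[0][0]+x0,e[0][1]+y0),np.round(e[1],1)
for n,a,b in[("large",seg(T,370,125,412,170),seg(S,345,200,380,233)),("medium",seg(T,260,130,292,161),seg(S,335,150,362,168)),("jug",((331,152.7),0),((353.3,194.5),0))]:
    print(n,a,b,tri([(t,*a[0]),(s,*b[0])]))
E
```

```text
large ((388.95167350769043, 148.43169975280762), array([28.8, 34.5])) ((361.2442226409912, 211.78645133972168), array([20.7, 24.7])) (array([ 0.60572096, -0.16823298,  0.14027254]), np.float64(0.0005926395118918922))
medium ((273.2934093475342, 145.6283941268921), array([24.8, 35.6])) ((347.36443614959717, 154.01530742645264), array([12.3, 18.9])) (array([0.63042398, 0.09176989, 0.10201556]), np.float64(0.0007110394036379588))
jug ((331, 152.7), 0) ((353.3, 194.5), 0) (array([ 0.61921848, -0.04069339,  0.05938193]), np.float64(0.00136954276074102))
```

```bash
python3 -m pendant '[0,0.0005,-0.02,0,0,0,0,0,-0.035,0,0,0,0,0,-0.035,0,0,0,0,0,-0.03,0,0,0,0,0,-0.015,0,0,0,0,0,-0.006,0,0,0,0,0,-0.0015,0,0,0,0,0,0,0,0,0]' 1
python3 -m pendant '[0,0,0,0,0,0,0,0,0,0,0,0,0,0,0,0,0,0,0,0,0,0,0,0,0,0,0,0,0,0,0,0,0,0,0,0,0,0,0,0,0,0]' 0
python3 -m pendant '[0,0,0.01,0,0,0,0,0,0.02,0,0,0,0,0,0.035,0,0,0,0,-0.005,0.035,0,0,0,0.01,-0.02,0.03,0,0,0,0.02,-0.03,0.02,0,0,0,0.03,-0.02,0.01,0,0,0,0.02,-0.005,0,0,0,0,0,0,0,0,0,0,0,0,0,0,0,0]'
python3 - <<'E'
from h import *
for i in range(2):P=camera_params("wrist");im=camera("wrist")
cv2.imwrite("pics/w8.png",im);s=read_state();print(s["tcp_pos"],s["contact_force"],s["width"])
np.save("pics/w8T.npy",P["T"])
E
```

```text
time_s: 19.03
tcp_pos: [0.4586, 0.3112, 0.0052]
ee_rot: [1.987, 2.433, 0.002]
contact_force: [0.3, -0.6, 0.1]
width: 0.085
gripper_force: 0.0
time_s: 19.62
tcp_pos: [0.4586, 0.3117, 0.0059]
ee_rot: [-1.986, -2.434, -0.004]
contact_force: [-2.1, -1.8, 9.8]
width: 0.0518
gripper_force: 61.4
time_s: 20.45
tcp_pos: [0.5387, 0.2302, 0.1652]
ee_rot: [1.989, 2.431, 0.001]
contact_force: [-0.3, 0.1, -1.0]
width: 0.0522
gripper_force: 63.0
[0.53703754 0.23150998 0.16437148] [ 0.34923418  0.44957799 -1.25093624] 0.05193406388188931
```

```bash
python3 -m pendant '[0.01,-0.02,0.01,0,0,0,0.014,-0.035,0.005,0,0,0,0.014,-0.038,0,0,0,0,0.014,-0.038,0,0,0,0,0.014,-0.038,0,0,0,0,0.014,-0.034,0,0,0,0,0.01,-0.02,0,0,0,0,0,-0.008,0,0,0,0,0,0,0,0,0,0,0,0,0,0,0,0]'
python3 - <<'E'
from h import *
for i in range(2):P=camera_params("wrist");im=camera("wrist")
cv2.imwrite("pics/w9.png",im);s=read_state();print(s["tcp_pos"],s["contact_force"],s["width"])
np.save("pics/w9T.npy",P["T"]);print(proj(P,[.6285,.091,.109]))
E
```

```text
time_s: 21.38
tcp_pos: [0.6271, 0.0018, 0.179]
ee_rot: [-1.984, -2.434, -0.0]
contact_force: [0.6, 0.7, -1.4]
width: 0.0519
gripper_force: 63.0
[0.62728815 0.00294579 0.17913243] [-0.29761422  0.88666054 -0.09028022] 0.05211956070538063
(np.float64(354.76581729615447), np.float64(70.76307222808666))
```

View pics/w9.png

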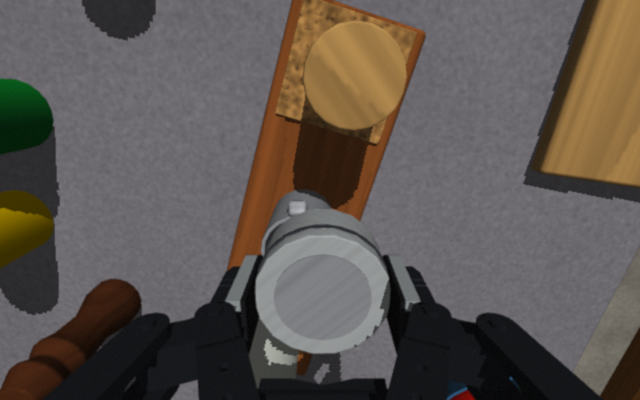

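The wrist view shows the medium canister's lid at (355.7,75), centred on the square coaster, and the held tin's top at (322.5,290). I'll compute the shift between them.

```bash
python3 - <<'E'
from h import *
P=camera_params("wrist");P["T"]=np.load("pics/w9T.npy")
L=onz(P,355.7,75.5,.109);z=.2036;t=onz(P,322.5,290,z)
print("lid",L,np.linalg.norm(onz(P,304.5,75,.109)-onz(P,407,75,.109)),"tin",t,np.linalg.norm(onz(P,256,288,z)-onz(P,389.5,288,z)),onz(P,322,226,z),onz(P,322,354,z),"shift",L-t)
C=np.array([onz(P,*p,.019) for p in [(276.5,115.5),(378,143)]]);print("near coaster corners",C)
E
```

```text
lid [0.62960735 0.08863188 0.109     ] 0.058526482987024814 tin [0.62718848 0.00596867 0.2036    ] 0.051598553994837065 [0.62160796 0.03211295 0.2036    ] [ 0.63313618 -0.02387948  0.2036    ] shift [ 0.00241887  0.0826632  -0.0946    ]
near coaster corners [[0.57931465 0.04792976 0.019     ]
 [0.66856255 0.04275517 0.019     ]]
```

```bash
python3 -m pendant '[0.001,0.02,0,0,0,0,0.001,0.03,0,0,0,0,0,0.025,0,0,0,0,0,0.009,-0.015,0,0,0,0,0,-0.02,0,0,0,0,0,-0.015,0,0,0,0,0,-0.008,0,0,0,0,0,-0.004,0,0,0,0,0,-0.001,0,0,0,0,0,0,0,0,0]'
python3 -m pendant '[0,0,-0.001,0,0,0,0,0,0,0,0,0]'
python3 -m pendant '[0,0,-0.001,0,0,0,0,0,0,0,0,0]'
python3 -m pendant '[0,0,-0.001,0,0,0,0,0,0,0,0,0]'
```

```text
time_s: 22.32
tcp_pos: [0.63, 0.0845, 0.1168]
ee_rot: [1.986, 2.434, 0.001]
contact_force: [0.6, 0.9, -0.2]
width: 0.0524
gripper_force: 63.0
time_s: 22.48
tcp_pos: [0.6303, 0.084, 0.1161]
ee_rot: [1.986, 2.433, 0.002]
contact_force: [-0.9, -0.3, 0.0]
width: 0.0522
gripper_force: 63.0
time_s: 22.65
tcp_pos: [0.6303, 0.084, 0.1151]
ee_rot: [1.986, 2.433, 0.002]
contact_force: [0.1, -0.3, 3.2]
width: 0.0524
gripper_force: 63.5
time_s: 22.82
tcp_pos: [0.6304, 0.084, 0.115]
ee_rot: [1.986, 2.433, 0.002]
contact_force: [-3.4, -0.7, 12.7]
width: 0.0525
gripper_force: 64.5
```

Contact is as expected, but y settled about 3 mm short. I'll lift slightly, correct and set it down again.

```bash
python3 -m pendant '[0,0,0.004,0,0,0,0,0,0,0,0,0,-0.001,0.003,0,0,0,0,0,0,0,0,0,0,0,0,-0.002,0,0,0,0,0,-0.001,0,0,0,0,0,0,0,0,0,0,0,0,0,0,0]'
python3 - <<'E'
from h import *
P=camera_params("wrist");im=camera("wrist");cv2.imwrite("pics/w10.png",im)
E
```

```text
time_s: 23.48
tcp_pos: [0.629, 0.0874, 0.115]
ee_rot: [-1.986, -2.434, -0.001]
contact_force: [-3.2, 0.8, 8.3]
width: 0.052
gripper_force: 64.1
```

Contact again at the same height with y now 0.0874. Release, rise and back off to look.

```bash
python3 -m pendant '[0,0,0.0005,0,0,0,0,0,0,0,0,0,0,0,0,0,0,0,0,0,0,0,0,0,0,0,0,0,0,0]' 1
python3 -m pendant '[0,0,0.01,0,0,0,0,0,0.02,0,0,0,0,0,0.035,0,0,0,0,0,0.035,0,0,0,0,0.01,0.02,0,0,0,0,0.03,0,0,0,0,0,0.04,0,0,0,0,0,0.04,0,0,0,0,0,0.04,0,0,0,0,0,0.04,0,0,0,0]'
python3 -m pendant '[-0.02,0.03,0,0,0,0,-0.02,0.01,0,0,0,0,0,0,0,0,0,0,0,0,0,0,0,0]'
python3 - <<'E'
from h import *
t=camera("top");sd=camera("side");cv2.imwrite("pics/top4.png",t);cv2.imwrite("pics/side4.png",sd)
c=np.zeros((590,800,3),np.uint8)
c[:200,:800]=cv2.resize(t[130:250,160:560],None,fx=2,fy=2,interpolation=2)[:200]
e=cv2.resize(sd[105:290,265:430],None,fx=2,fy=2,interpolation=2);c[205:575,:330]=e
c[205:445,340:780]=cv2.resize(t[125:205,240:430],(440,240),interpolation=2) if 0 else cv2.resize(t[125:205,250:397],(440,240),interpolation=2)
cv2.imwrite("pics/c4.png",c)
E
```

```text
time_s: 23.95
tcp_pos: [0.6287, 0.087, 0.1146]
ee_rot: [-1.986, -2.434, 0.001]
contact_force: [-0.1, -0.2, -1.0]
width: 0.0853
gripper_force: 0.0
time_s: 24.78
tcp_pos: [0.6286, 0.2889, 0.2359]
ee_rot: [1.987, 2.434, 0.002]
contact_force: [1.4, 0.6, 0.7]
width: 0.0855
gripper_force: 0.0
time_s: 25.12
tcp_pos: [0.5878, 0.3286, 0.2355]
ee_rot: [-1.983, -2.437, -0.001]
contact_force: [0.7, -0.5, 1.2]
width: 0.0857
gripper_force: 0.0
```

View pics/c4.png

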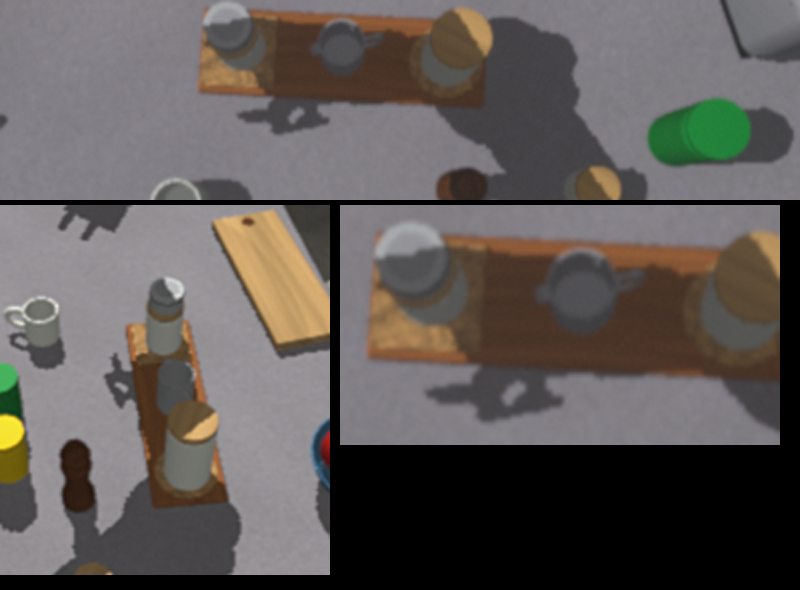

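The tin sits on the medium lid, top at (274,142.5) in the top view and (347.5,148.5) in the side view. The jug is midway, the large canister is on the round coaster, and the bystanders are in place. One numeric check, then hand in.

```bash
python3 - <<'E'
from h import *
t,s=camera_params("top"),camera_params("side")
x,e=tri([(t,274,142.5),(s,347.5,148.5)]);print(x,e,onz(t,274,142.5,.139))
if np.hypot(x[0]-.629,x[1]-.088)<.01 and abs(x[2]-.139)<.012: print(hand_in())
E
```

```text
[0.62901719 0.08542526 0.13225961] 0.00036288790518533917 [0.62769119 0.08439512 0.139     ]
the job is handed in; nothing more can be done
None
```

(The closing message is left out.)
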